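Bleed the tyre inflator

TASK

The tyre inflator, the air gun with the round dial gauge, has been unplugged from the compressor but still holds air. Bleed it: with its handle and lever between the fingers, squeeze the lever fully home, hold it there for about a second, then let go so that it springs right back. Do not press the lever of the blow gun, the one with the thin straight nozzle.

Things in the scene. Friction and masses are not known exactly. Their poses are not given: they have to be found in the camera images.
- inflator_squeeze (a point): Where to squeeze the inflator, an air gun fixed on its side, 62 mm gauge facing up on its head. Point: 70 mm above bench, at mid-height of grip and lever, midway between their outer faces when squeezed. Axes: x along grip to the gauge (centre x +140, top 90 mm above bench), y across to the lever, z up. Grip: bar 24 wide, 26 high, outer face y -19. Centre the fingers here or up to 5 mm to -y.
- inflator_lever (a joint): Inflator's steel lever 105 x 8 x 20 mm beside the grip, swings level about an upright pin at x +80, y +15 mm of the squeeze point, free end x -25. 0 rad released, 0.16 fully home, parallel to the grip. At the point its outer face is at y +32 mm released (51 mm over grip and lever), +19 home (38 mm). Spring: about 4 N there released, 8 N home; it returns to 0 when let go.
- blowgun_squeeze (a point): Same point and axes on the blow gun, to be left alone: same grip and lever, but a thin nozzle to x +205 mm and no gauge. Either gun may be left or right. Each is strapped in timber saddles (24 long, 32 wide, at x -85 and +95 mm) on a fixed board 280 x 100 mm, its top 52 mm below the point: room for fingertips. The grips do not give.
- blowgun_lever (a joint): The blow gun's lever, like the inflator's: 0 rad released, 0.16 fully home. It must stay released.

How it is judged:
On the way:
1. the inflator's lever is squeezed home (over 0.11 of 0.16 rad) for half a second, with handle and lever between the fingers (grasp point within 20 mm of the squeezed pair's midline) (value of joint inflator_lever above 0.11 rad and y of the grasp point in the frame of inflator_squeeze between -0.02 and 0.02 m), for 0.5 s.
At the end, for the whole second after the job is handed in: After the squeeze the inflator's lever has sprung back (under 0.03 rad), and the blow gun's lever is released too (under 0.03 rad) (value of joint each of inflator_lever, blowgun_lever below 0.03 rad); the robot touches nothing.
It fails at once if the blow gun's lever is pressed (over 0.05 rad) (value of joint blowgun_lever above 0.05 rad).
It also fails if it takes over 26 s, if anything falls off the work surface, if the arm or the gripper's body presses on something with over 40 N, if the wrist force passes 120 N, or if a joint passes its speed limit or range.

ROBOT

A 6-joint arm with a two-finger parallel gripper is mounted at the origin on the work surface. World frame = base frame: x ahead of the robot, y to its left, z up, the work surface at z = 0. Lengths are in m, angles in rad, forces in N, time in s.
With the tool pointing down it reaches from about 0.35 to 0.775 m from the base axis. Payload 7.3 kg.
Tool frame: the origin (TCP) lies on the centre line of the jaws, within the pads' length; the fingertips stand ahead of it and the grasp point (between the pads) lies 11 mm behind it (robot.nose_length is the z of the fingertips in the tool frame, in m); z points along the fingers, y is the line along which they close (so a half turn about z gives the same grasp; the last joint's range is limited). The gripper opens to 92 mm and grips with 3 to 60 N. Pads are 19 mm wide; open, the fingers measure 130 mm over their backs; the gripper's body (75 mm by 190 mm) begins 47 mm behind the grasp point.
Start: joints at [0.985, 0.342, 1.524, -0, 1.275, -0.146], TCP at [0.224, 0.475, 0.235] pointing down, gripper open.
Joint ranges: [-2.53, 2.53], [-0.77, 2.02], [0.04, 2.7], [-1, 4.14], [0.28, 2.66], [-3.11, 3.11]. Speed limits (rad/s): [2.57, 2.57, 3.14, 3.14, 3.14, 3.14].

INTERFACE

Orientations are given as [roll, pitch, yaw] about the fixed x, y, z axes, in that order (R = Rz(yaw) Ry(pitch) Rx(roll)).
In Python, from cell import robot, cams gives the robot as it stands. The module is installed in compiled form; this text tells all that it offers.
- The arm moves only by the tool carry_out, never from a script. Its argument "deltas" is a list of rows, each a list of 7 numbers: the shift along the tool's x, y, z in cm, then the turn, a rotation vector about the tool's x, y, z in rad, then the opening, from 0 (shut) to 1 (fully open). A call has exactly 8 rows; each row shifts and turns the commanded pose from where the row before left it, along the tool's axes as they then stand; what a row does not reach is not made up. A row lasts 1/12 s, in which the tool goes at most 41.7 mm and 7.16 degrees, less where a joint would pass 70% of its speed; a pose out of reach is approached as far as the arm can. A call is refused whole if a number of a shift passes 4.17 or a number of a turn 0.125, either way. A call with a gripper value outside its range is refused whole. The fingers move at their own pace and stop on an object; "force" is the grip in N (left out, the last holds). Time passes only in rows, so rows that do not move let the fingers close, or fill a call up. It gives the time, the measured TCP pose, the force, the opening and the grip force at its end, in the units of the state.
- robot.observe(): the state, without advancing time (a new reading comes with each control period).
- cams.read_camera(name): name is "side" or "top" or "wrist"; returns a dict with "image" (384x512x3 uint8, blue, green, red), "depth" (384x512 float32, m along the optical axis (not along the pixel's ray), 0 where there is no reading), "fx", "fy", "cx", "cy" (pixels), "world_to_cam" (4x4, takes a point from world to camera coordinates). Camera axes: x right, y up, looking along -z (the intrinsics and any distortion apply to the point x, -y, -z); pixel columns grow to the right and rows downward; lengths in m; the calibration is good to about 2 mm. A picture is of the moment at which its call begins.
- robot.hand_in(): hands the job in; it is judged then, once.
The state is a dict: "time": time; "qpos": joint angles; "qvel": joint speeds; "joint_efforts": joint torques, N m; "tool_pos": TCP position; "tool_rot": TCP orientation; "contact_force": force on the tool from outside, world axes, zero at the start; "torque": the same for the moment, N m; "opening": finger opening in m; "grip_force": force on a finger pad.
Only numpy, scipy, OpenCV 4.12 (cv2) and the standard library are available. Lean on these libraries where they do the work, as an engineer would, in place of code of your own. Each camera call takes 0.05 s, during which the arm holds its last target. There are 200 camera calls.

## Working session

There is one attempt and no reset: what is moved stays moved. The work goes in short steps, Python scripts to look and compute and a tool call to move; the robot and the scene stay as the last step left them, time stands still between calls to the robot, and variables do not carry over. Pictures are saved under pics/ and viewed, at most 10 in all, crops included, and the job is handed in when it is done.

Besides the shell and the picture viewer there is one more tool, called after "Request:" as a command line: name --pt "numbers of a row" for each row, then --argument value for the rest. carry_out: Moves the arm, as the interface text tells. Its arguments: {"type":"object","properties":{"deltas":{"type":"array","items":{"type":"array","items":{"type":"number"}}},"force":{"type":"number"}},"required":["deltas"]}

```bash
mkdir -p pics; python3 - <<'E'
from cell import robot,cams
import cv2,numpy as np
s=robot.observe();print(s['time'],s['tool_pos'],s['tool_rot'],s['opening'],robot.nose_length)
for n in("top","side"):
    d=cams.read_camera(n);cv2.imwrite(f"pics/{n}0.png",d['image']);np.savez(f"{n}0.npz",**d)
    print(n,d['fx'],d['cx'],d['cy'],np.round(d['world_to_cam'],3).tolist(),(d['depth']>0).mean(),d.keys())
E
```

```text
0.0 [0.22327956 0.47471545 0.23403959] [-3.14007569e+00 -2.53967360e-04  2.70177285e+00] 0.09194433678985621 0.008
top 375.7977474881299 253.1874791137142 189.3832883071988 [[-0.002, -1.0, -0.009, 0.007], [0.995, -0.003, 0.103, -0.569], [-0.103, -0.009, 0.995, -0.87], [0.0, 0.0, 0.0, 1.0]] 0.9961446126302084 dict_keys(['image', 'depth', 'fx', 'fy', 'cx', 'cy', 'world_to_cam'])
side 447.36297227860047 250.27680957009164 192.1320179432273 [[0.934, -0.358, -0.012, -0.521], [0.282, 0.712, 0.643, -0.24], [-0.221, -0.603, 0.766, -0.979], [0.0, 0.0, 0.0, 1.0]] 0.9960072835286459 dict_keys(['image', 'depth', 'fx', 'fy', 'cx', 'cy', 'world_to_cam'])
```

View pics/top0.png

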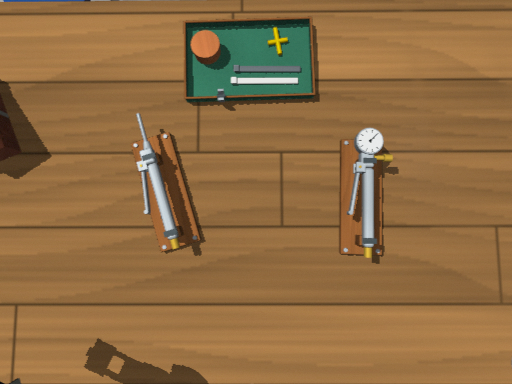

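View pics/side0.png

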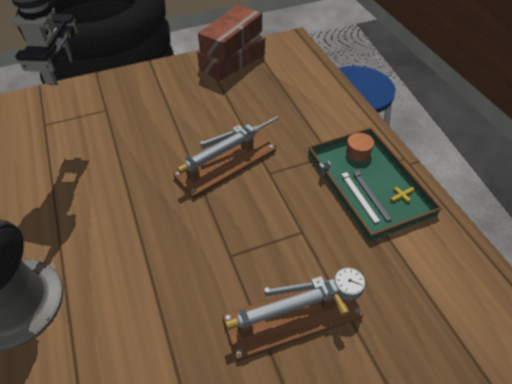

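The top view shows the inflator on the right: dial at (370,140), grip running to (369,240), lever tip at (351,213). The blow gun is on the left, with its nozzle tip at (139,115). The side view agrees.

```bash
cat > h.py <<'E'
import numpy as np
def ray(d,u,v,z):
    M=np.linalg.inv(d['world_to_cam']);c=M[:3,3]
    r=M[:3,:3]@np.array([(u-d['cx'])/d['fx'],-(v-d['cy'])/d['fy'],-1])
    return c+r*(z-c[2])/r[2]
def pt(d,u,v):
    M=np.linalg.inv(d['world_to_cam']);D=d['depth'][int(v),int(u)]
    return (M@np.array([(u-d['cx'])/d['fx']*D,-(v-d['cy'])/d['fy']*D,-D,1]))[:3]
E
python3 - <<'E'
from h import *
import cv2
d=dict(np.load('top0.npz'));im=d['image'];hsv=cv2.cvtColor(im,cv2.COLOR_BGR2HSV)
print('cam',np.linalg.inv(d['world_to_cam'])[:3,3])
g=((hsv[...,2]>190)&(hsv[...,1]<40)).astype(np.uint8);g[:, :345]=0;g[160:]=0;g[:120]=0
n,_,st,c=cv2.connectedComponentsWithStats(g);i=1+st[1:,4].argmax();print('gauge',st[i],c[i],ray(d,*c[i],.09),pt(d,*c[i]))
P=[]
for v in range(180,232,4):
    r=[u for u in range(356,385) if hsv[v,u,1]<75 and hsv[v,u,2]>70]
    a=[u for u in r if u>=361]
    p=ray(d,np.mean([a[0],a[-1]]),v,.075);P.append(p)
    print(v,r[0],r[-1],a[0],a[-1],np.round(p,4),np.round(pt(d,np.mean(a),v),3),round(np.ptp([ray(d,x,v,.075)[1] for x in(a[0]-.5,a[-1]+.5)])*1000,1))
P=np.array(P);print('slope dy/dx',np.polyfit(P[:,0],P[:,1],1))
for n,(u,v) in dict(pin=(360,167),tip=(351,213)).items():print(n,ray(d,u,v,.08),pt(d,u,v))
cv2.imwrite('pics/crop.png',cv2.resize(im[110:270,320:420],None,fx=3.7,fy=3.7,interpolation=cv2.INTER_CUBIC))
E
```

```text
cam [ 0.47699772 -0.00256893  0.92385289]
gauge [357 128  26  25 451] [369.5232816  140.06208426] [ 0.67404844 -0.257699    0.09      ] [ 0.67479064 -0.25865995  0.08685926]
180 356 373 362 373 [ 0.5852 -0.2545  0.075 ] [ 0.584 -0.253  0.082] 27.2
184 356 373 362 373 [ 0.5761 -0.2542  0.075 ] [ 0.575 -0.253  0.081] 27.1
188 356 373 362 373 [ 0.567  -0.2539  0.075 ] [ 0.566 -0.252  0.082] 27.1
192 356 373 362 373 [ 0.5579 -0.2536  0.075 ] [ 0.558 -0.253  0.078] 27.1
196 362 373 362 373 [ 0.5488 -0.2533  0.075 ] [ 0.548 -0.252  0.08 ] 27.0
200 362 373 362 373 [ 0.5397 -0.253   0.075 ] [ 0.539 -0.251  0.081] 27.0
204 362 373 362 373 [ 0.5307 -0.2527  0.075 ] [ 0.53  -0.25   0.084] 27.0
208 362 373 362 373 [ 0.5216 -0.2524  0.075 ] [ 0.521 -0.251  0.08 ] 27.0
212 362 373 362 373 [ 0.5126 -0.2521  0.075 ] [ 0.512 -0.25   0.082] 26.9
216 362 373 362 373 [ 0.5037 -0.2518  0.075 ] [ 0.503 -0.249  0.083] 26.9
220 362 373 362 373 [ 0.4947 -0.2515  0.075 ] [ 0.494 -0.248  0.086] 26.9
224 362 373 362 373 [ 0.4857 -0.2512  0.075 ] [ 0.486 -0.25   0.08 ] 26.8
228 362 373 362 373 [ 0.4768 -0.2509  0.075 ] [ 0.477 -0.25   0.079] 26.8
slope dy/dx [-0.03363973 -0.23486246]
pin [ 0.61432568 -0.23711936  0.08      ] [ 0.61296414 -0.23479392  0.08836634]
tip [ 0.51029982 -0.21374364  0.08      ] [ 0.51031747 -0.21385556  0.07955277]
```

View pics/crop.png

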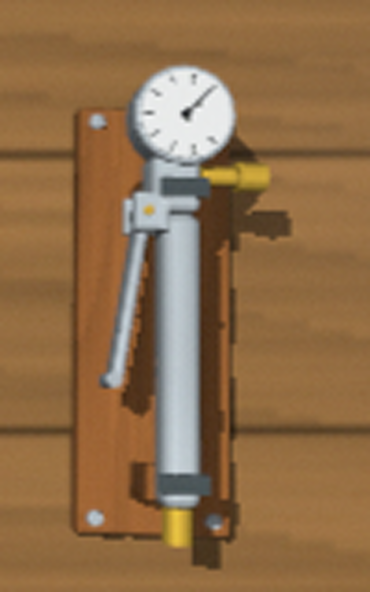

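Request:
carry_out --pt "0 0 0 0 0 -0.051 1" --pt "0 0 0 0 0 -0.051 1" --pt "0 0 0 0 0 -0.051 1" --pt "0 0 0 0 0 -0.051 1" --pt "0 0 0 0 0 -0.051 1" --pt "0 0 0 0 0 -0.051 1" --pt "0 0 0 0 0 -0.051 1" --pt "0 0 0 0 0 -0.051 1"

```text
time: 0.77
tool_pos: [0.2233, 0.4748, 0.2343]
tool_rot: [-3.141, -0.001, 3.112]
contact_force: [0.2, -0.2, -0.5]
opening: 0.0915
grip_force: 0.0
```

Request:
carry_out --pt "-1.4 -3 0 0 0 0 1" --pt "-1.4 -3 0 0 0 0 1" --pt "-1.4 -3 0 0 0 0 1" --pt "-1.4 -3 0 0 0 0 1" --pt "-1.4 -3 0 0 0 0 1" --pt "-1.4 -3 0 0 0 0 1" --pt "-1.4 -3 0 0 0 0 1" --pt "-1.4 -3 0 0 0 0 1"

```text
time: 1.43
tool_pos: [0.3279, 0.2301, 0.2346]
tool_rot: [-3.141, -0.0, 3.11]
contact_force: [0.8, 0.1, 0.2]
opening: 0.0918
grip_force: 0.0
```

Request:
carry_out --pt "-1.4 -3 0 0 0 0 1" --pt "-1.4 -3 0 0 0 0 1" --pt "-1.4 -3 0 0 0 0 1" --pt "-1.4 -3 0 0 0 0 1" --pt "-1.4 -3 0 0 0 0 1" --pt "-1.4 -3 0 0 0 0 1" --pt "-1.4 -3 0 0 0 0 1" --pt "-1.4 -3 0 0 0 0 1"

```text
time: 2.1
tool_pos: [0.4322, -0.0135, 0.2345]
tool_rot: [3.141, -0.0, 3.11]
contact_force: [0.5, 0.4, 0.6]
opening: 0.0916
grip_force: 0.0
```

Request:
carry_out --pt "-1.4 -3 0 0 0 0 1" --pt "-1.4 -3 0 0 0 0 1" --pt "-1.4 -3 0 0 0 0 1" --pt "-1.4 -3 0 0 0 0 1" --pt "-1.4 -3 0 0 0 0 1" --pt "-1.4 -3 0 0 0 0 1" --pt "-1.4 -3 0 0 0 0 1" --pt "0 0 0 0 0 0 1"

```text
time: 2.77
tool_pos: [0.5246, -0.2299, 0.2335]
tool_rot: [-3.14, 0.0, 3.106]
contact_force: [-1.3, 0.7, -1.2]
opening: 0.0921
grip_force: 0.0
```

```bash
python3 - <<'E'
from cell import robot,cams
import cv2,numpy as np
d=cams.read_camera("wrist");cv2.imwrite("pics/w1.png",d['image']);np.savez("w1.npz",**d)
s=robot.observe();print(s['tool_pos'],s['tool_rot'],s['qpos'],np.linalg.inv(d['world_to_cam'])[:3,3])
E
```

```text
[ 0.52362461 -0.22726512  0.23341308] [ 3.14121681e+00 -1.15088568e-03  3.10669144e+00] [-5.43607082e-01  4.28087748e-01  1.39539968e+00 -2.39825847e-04
  1.31929345e+00 -2.07944216e+00] [ 0.44101847 -0.22631302  0.38225917]
```

View pics/w1.png

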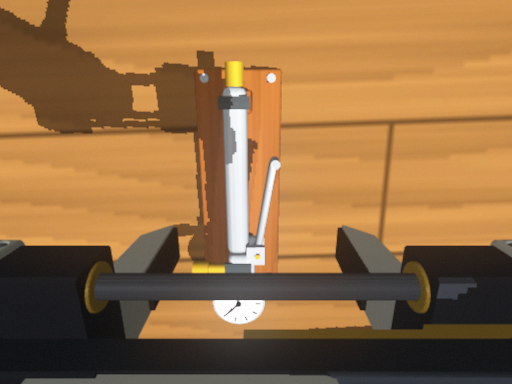

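The wrist view shows the gauge at (239,303), the grip along column 235, the pin at (257,256) and the lever tip at (275,163).

```bash
python3 - <<'E'
from h import *
import cv2
d=dict(np.load('w1.npz'));hsv=cv2.cvtColor(d['image'],cv2.COLOR_BGR2HSV)
P=[]
for v in range(120,240,10):
    a=[u for u in range(212,256) if hsv[v,u,1]<70 and hsv[v,u,2]>70]
    a=[u for u in a if u<252]
    l,r=ray(d,a[0]-.5,v,.072),ray(d,a[-1]+.5,v,.072);P.append((l+r)/2)
    print(v,a[0],a[-1],np.round((l+r)/2,4),round(abs(l[1]-r[1])*1000,1),pt(d,np.mean(a),v).round(3))
P=np.array(P);k=np.polyfit(P[:,0],P[:,1],1);print(k)
for n,(u,v,z) in dict(gauge=(239,303,.09),pin=(257,256,.085),tip=(275,163,.08)).items():print(n,ray(d,u,v,z).round(4),pt(d,u,v).round(4))
E
```

```text
120 223 246 [ 0.4668 -0.2507  0.072 ] 24.1 [ 0.466 -0.25   0.08 ]
130 223 247 [ 0.4768 -0.2508  0.072 ] 25.4 [ 0.476 -0.25   0.082]
140 224 247 [ 0.4869 -0.2508  0.072 ] 24.6 [ 0.485 -0.25   0.082]
150 224 247 [ 0.4972 -0.2514  0.072 ] 24.9 [ 0.495 -0.251  0.082]
160 224 247 [ 0.5078 -0.252   0.072 ] 25.1 [ 0.506 -0.251  0.082]
170 225 247 [ 0.5185 -0.2521  0.072 ] 24.3 [ 0.516 -0.251  0.081]
180 225 247 [ 0.5295 -0.2528  0.072 ] 24.6 [ 0.527 -0.252  0.079]
190 225 247 [ 0.5408 -0.2534  0.072 ] 24.8 [ 0.538 -0.253  0.08 ]
200 226 247 [ 0.5522 -0.2535  0.072 ] 24.0 [ 0.548 -0.253  0.082]
210 226 248 [ 0.564  -0.2536  0.072 ] 25.4 [ 0.56  -0.253  0.081]
220 227 248 [ 0.576  -0.2538  0.072 ] 24.5 [ 0.572 -0.253  0.081]
230 227 248 [ 0.5882 -0.2544  0.072 ] 24.8 [ 0.584 -0.254  0.081]
[-0.03268894 -0.23528232]
gauge [ 0.6723 -0.2563  0.09  ] [ 0.673  -0.2564  0.0891]
pin [ 0.6145 -0.2333  0.085 ] [ 0.6138 -0.2333  0.0862]
tip [ 0.5106 -0.2112  0.08  ] [ 0.5108 -0.2111  0.0789]
```

Request:
carry_out --pt "-0.35 -0.7 0 0 0 0 1" --pt "-0.35 -0.7 0 0 0 0 1" --pt "-0.37 -0.6 0 0 0 0 1" --pt "0 0 2 0 0 0 1" --pt "0 0 2.5 0 0 0 1" --pt "0 0 2.5 0 0 0 1" --pt "0 0 2 0 0 0 1" --pt "0 0 0 0 0 0 1"

```text
time: 3.48
tool_pos: [0.5316, -0.2435, 0.1407]
tool_rot: [3.138, -0.007, 3.111]
contact_force: [-0.4, 0.7, -0.1]
opening: 0.0918
grip_force: 0.0
```

Request:
carry_out --pt "0 0 0 0 0 0 1" --pt "0 0 1.5 0 0 0 1" --pt "0 0 1.5 0 0 0 1" --pt "0 0 1.5 0 0 0 1" --pt "0 0 1.5 0 0 0 1" --pt "0 0 1.5 0 0 0 1" --pt "0 0 0.7 0 0 0 1" --pt "0 0 0 0 0 0 1"

```text
time: 4.15
tool_pos: [0.5336, -0.2451, 0.0627]
tool_rot: [3.141, -0.0, 3.11]
contact_force: [0.2, 0.8, 0.4]
opening: 0.0918
grip_force: 0.0
```

```bash
python3 - <<'E'
from cell import robot,cams
import cv2,numpy as np
cams.read_camera("side")
d=cams.read_camera("wrist");cv2.imwrite("pics/w2.png",d['image'])
s=robot.observe();print(s['time'],s['tool_pos'],s['tool_rot'],s['contact_force'])
E
```

```text
4.25 [ 0.53430143 -0.24554584  0.06409416] [-3.14060343e+00  1.79321934e-03  3.11007049e+00] [-0.47540041 -0.68173413  0.03524516]
```

View pics/w2.png

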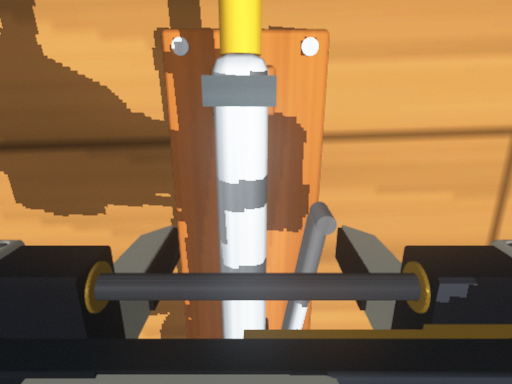

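Grip (column ~240) and lever (column ~310) both lie between the fingers. I'll nudge 2 mm to -y and 4 mm down, then squeeze.

Request:
carry_out --pt "0 -0.2 0.4 0 0 0 1" --pt "0 0 0 0 0 0 1" --pt "0 0 0 0 0 0 0" --pt "0 0 0 0 0 0 0" --pt "0 0 0 0 0 0 0" --pt "0 0 0 0 0 0 0" --pt "0 0 0 0 0 0 0" --pt "0 0 0 0 0 0 0" --force 25

```text
time: 4.92
tool_pos: [0.5328, -0.2461, 0.0585]
tool_rot: [3.14, -0.002, 3.11]
contact_force: [-1.9, 5.5, 2.0]
opening: 0.0569
grip_force: 2.4
```

Request:
carry_out --pt "0 0 0 0 0 0 0" --pt "0 0 0 0 0 0 0" --pt "0 0 0 0 0 0 0" --pt "0 0 0 0 0 0 0" --pt "0 0 0 0 0 0 0" --pt "0 0 0 0 0 0 0" --pt "0 0 0 0 0 0 0" --pt "0 0 0 0 0 0 0"

```text
time: 5.58
tool_pos: [0.5322, -0.2461, 0.0583]
tool_rot: [3.14, -0.003, 3.11]
contact_force: [-4.4, 4.2, 2.4]
opening: 0.0375
grip_force: 25.0
```

Opening is 37.5 mm at 25 N, so the lever is home (38 mm expected). I'll hold for about 1.3 s more.

Request:
carry_out --pt "0 0 0 0 0 0 0" --pt "0 0 0 0 0 0 0" --pt "0 0 0 0 0 0 0" --pt "0 0 0 0 0 0 0" --pt "0 0 0 0 0 0 0" --pt "0 0 0 0 0 0 0" --pt "0 0 0 0 0 0 0" --pt "0 0 0 0 0 0 0"

```text
time: 6.25
tool_pos: [0.5322, -0.2461, 0.0583]
tool_rot: [3.14, -0.003, 3.11]
contact_force: [-4.8, 3.9, 3.2]
opening: 0.037
grip_force: 25.0
```

Request:
carry_out --pt "0 0 0 0 0 0 0" --pt "0 0 0 0 0 0 0" --pt "0 0 0 0 0 0 0" --pt "0 0 0 0 0 0 0" --pt "0 0 0 0 0 0 1" --pt "0 0 0 0 0 0 1" --pt "0 0 0 0 0 0 1" --pt "0 0 0 0 0 0 1"

```text
time: 6.92
tool_pos: [0.5332, -0.2461, 0.0585]
tool_rot: [3.14, -0.001, 3.11]
contact_force: [1.1, 3.9, -0.7]
opening: 0.0594
grip_force: 2.1
```

Request:
carry_out --pt "0 0 0 0 0 0 1" --pt "0 0 0 0 0 0 1" --pt "0 0 0 0 0 0 1" --pt "0 0 0 0 0 0 1" --pt "0 0 0 0 0 0 1" --pt "0 0 0 0 0 0 1" --pt "0 0 0 0 0 0 1" --pt "0 0 0 0 0 0 1"

```text
time: 7.58
tool_pos: [0.5334, -0.2473, 0.0587]
tool_rot: [-3.141, 0.0, 3.11]
contact_force: [-0.2, 0.7, 0.7]
opening: 0.0918
grip_force: 0.0
```

Rise straight up, clear of everything.

Request:
carry_out --pt "0 0 -1.5 0 0 0 1" --pt "0 0 -2 0 0 0 1" --pt "0 0 -2.5 0 0 0 1" --pt "0 0 -2.5 0 0 0 1" --pt "0 0 -2.5 0 0 0 1" --pt "0 0 -2.5 0 0 0 1" --pt "0 0 -1.5 0 0 0 1" --pt "0 0 0 0 0 0 1"

```text
time: 8.25
tool_pos: [0.5349, -0.2481, 0.2127]
tool_rot: [-3.138, 0.006, 3.11]
contact_force: [0.0, 0.2, 0.7]
opening: 0.0918
grip_force: 0.0
```

Request:
carry_out --pt "0 0 0 0 0 0 1" --pt "0 0 0 0 0 0 1" --pt "0 0 0 0 0 0 1" --pt "0 0 0 0 0 0 1" --pt "0 0 0 0 0 0 1" --pt "0 0 0 0 0 0 1" --pt "0 0 0 0 0 0 1" --pt "0 0 0 0 0 0 1"

```text
time: 8.92
tool_pos: [0.5334, -0.2471, 0.2085]
tool_rot: [3.141, -0.0, 3.11]
contact_force: [-0.0, -0.1, 0.7]
opening: 0.0918
grip_force: 0.0
```

```bash
python3 - <<'E'
from cell import robot,cams
import cv2
cv2.imwrite("pics/w3.png",cams.read_camera("wrist")['image'])
E
```

```text
(no output)
```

View pics/w3.png

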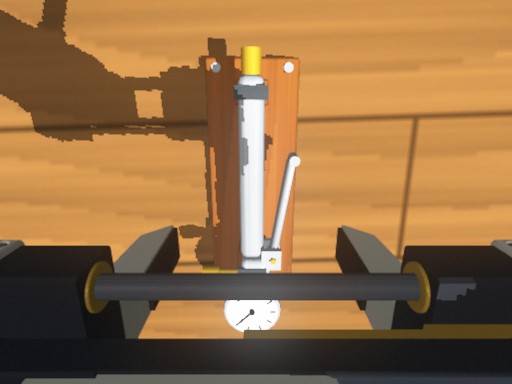

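The lever is back out (tip at (294,160), pin at (271,259)), and the gripper is clear.

```bash
python3 -c "
from cell import robot
print(robot.hand_in())"
```

```text
the job is handed in; nothing more can be done
None
```

I squeezed the inflator's lever fully home for over a second and released it; it sprang back, the blow gun was never touched, and the job was handed in at about 9 s (no verdict was returned).

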